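Fit the roller rotor on the peristaltic pump drive and shut its guard

TASK

Take the roller rotor with the blue grip from its rack and slide it onto the pump drive's square shaft until the sprung ball clicks into the rotor's groove; feel for the click and leave it held there, not pushed on past it, pressing on the hub with 20 N at most and straining the shaft with 40 N in all at most. Then swing the clear guard fully shut over it, leaving the spare rotor and the other things on the bench where they are.

Things in the scene. Friction and masses are not known exactly. Their poses are not given: they have to be found in the camera images.
- drive: Peristaltic pump drive, a white box 150 mm wide, 190 mm deep, 148 mm high with a black front panel, fixed to the bench. Origin on the bench straight below the shaft, in the plane of the front panel. Its own y points out of the panel along the shaft, x to the side away from the guard's hinge, z up.
- drive_face (a point): Where the shaft's axis leaves the front panel, 95 mm above the bench; axes as the drive's. Along y from here: a round coupling hub, 32 mm across, whose end face (the shoulder) stands 8 to 34 mm out, set differently on every drive and not measured; then the steel shaft, 12 mm square, a flat facing up, its tip 56 mm beyond the shoulder, the last 6 mm a cone down to 7 mm.
- pump_head (a point): Middle of the top of the pump head's fixed base below the shaft: 98 mm wide, reaching 73 mm out from the panel, 44 mm high; axes as the drive's. On it a curved steel track under the rollers, whose sides reach 74 mm above the bench, 27 mm from the shaft's axis and 40 mm out, and on the side away from the hinge a low wall 66 mm above the bench, 36 to 48 mm from the axis.
- ball (a joint): How far the sprung brass ball (9 mm across) is pressed into the shaft, m: 0 out, at most 0.0045. Out, it stands 4 mm up from the shaft's top flat, centre 42 mm beyond the shoulder. Spring 4 N plus 1 N per mm. In the rotor's bore it is pressed 2 to 3 mm and lifts the rotor with 4 to 8 N; in the bore's groove it springs out (under 1 mm), tugs 2 to 5 N inwards and lifts no more: the click.
- rotor_grip (a point): Centre of the blue grip of the rotor to be fitted (about 0.16 kg): a block 26 x 26 mm, 28 mm long along the rotor's axis. The rotor's own y is that axis, from the grip's free end to the rollers and the bore's mouth; z up. Behind the grip, 4 steel rollers between end plates, 41 mm high and wide, 34 mm long. On the rack it lies 51 mm above the bench, free for 40 mm below the grip.
- rotor_mouth (a point): Centre of the bore's mouth in the rotor's rear face, 48 mm in +y from the grip's centre; axes as the grip's. Bore 14 mm square, 57 mm deep, mouth flared to 20 mm over 5 mm; ball groove in its top wall, 7.3 mm wide, centre 36 mm in. Sliding on: free for 12 mm, 2 to 8 N over the ball, under 3 N for 27 mm, a tug inwards at the click; there it holds to some 10 N, then runs on 6 mm to the hub.
- spare_grip (a point): Centre of the grey grip of the spare rotor (black rollers), same shape, lying beside the other on the rack, 114 mm away, on either side of it; to be left where it is.
- rack: White plastic rotor rack, 240 by 95 mm, fixed. Origin on the bench under the middle of the rollers' ledge, which is 30 mm high; a wall 40 mm high stands behind the rotors' rear faces. Its y runs along the rotors away from the grips.
- guard (a joint): Angle of the clear guard, rad: 0 shut, opens to 1.8. It starts standing open at 1.45 to 1.8, has a stiff hinge and stays where it is left.
- guard_hinge (a point): Middle of the guard's hinge line, -49 mm in x and 38 mm in y from the drive's origin, 52 mm above the bench; turns with the guard about the drive's y. Shut, its axes are the drive's and the guard is a clear hood 68 mm long in y, 4 mm thick: a wall up 85 mm from the hinge, a top from there 80 mm to +x, a lip 30 mm down. It opens over the hinge side.
- guard_edge (a point): Middle of the yellow strip on the corner of the guard's top and lip, outer face: (80, 0, 89) mm from the hinge point in the guard's own axes. Standing open, it is the topmost edge.
- amber: Amber glass bottle, 60 mm across, 125 mm high, origin at its foot. Bystander.
- salt: White jar with blue lid, 64 mm across, 100 mm high, origin at its foot. Bystander.
- beaker: Glass beaker, 70 mm across, 95 mm high, origin at its foot. Bystander.
- driver: Screwdriver lying on the bench. Bystander.
- flask: Conical glass flask, 72 mm across, 108 mm high, origin at its foot. Bystander.
- weight: Brass weight, 36 mm across, 35 mm high, origin at its foot. Bystander.

How it is judged:
On the way, in this order (a step that is already met when the one before it is completed fails the run):
1. the rotor is on the shaft and the ball has clicked into its groove, with the guard still open (y of rotor_grip in the frame of drive_face below 0.091 m and x of rotor_grip in the frame of drive_face between -0.004 and 0.004 m and z of rotor_grip in the frame of drive_face between -0.006 and 0.004 m and value of joint ball below 0.0013 m and value of joint guard above 0.8 rad), for 0.2 s.
2. the guard is shut (value of joint guard below 0.08 rad), for 0.2 s.
At the end, for the whole second after the job is handed in: Rotor on the shaft: grip centre within 4 mm sideways and up and 6 mm down of the shaft axis, aligned within 0.1 rad, under 91 mm from the panel, the ball out in its groove (pressed in under 1.3 mm); rotor at rest and released; guard shut within 0.08 rad (y of rotor_grip in the frame of drive_face below 0.091 m and x of rotor_grip in the frame of drive_face between -0.004 and 0.004 m and z of rotor_grip in the frame of drive_face between -0.006 and 0.004 m and angle between the y axis of rotor_grip and the y axis of drive_face, either way round below 0.1 rad and value of joint ball below 0.0013 m and value of joint guard below 0.08 rad and linear speed of rotor below 0.02 m/s); the robot touches nothing.
It fails at once if the rotor is pressed against the coupling hub with more than 20 N (contact force between rotor and shaft_out_c0 above 20 N).
It fails at once if the rotor loads the drive and its shaft with more than 40 N in all (contact force between rotor and drive above 40 N).
It fails at once if the spare rotor is moved by more than 20 mm (distance of spare_grip from where it was at the start of the episode above 0.02 m).
It fails at once if another thing on the bench is moved by more than 30 mm (distance of any of amber, salt, beaker, driver, flask, weight from where it was at the start of the episode above 0.03 m).
It also fails if it takes over 72 s, if anything falls off the work surface, if the arm or the gripper's body presses on something with over 40 N, if the wrist force passes 120 N, or if a joint passes its speed limit or range.

ROBOT

A 6-joint arm with a two-finger parallel gripper is mounted at the origin on the work surface. World frame = base frame: x ahead of the robot, y to its left, z up, the work surface at z = 0. Lengths are in m, angles in rad, forces in N, time in s.
With the tool pointing down it reaches from about 0.275 to 0.825 m from the base axis. Payload 5.2 kg.
Tool frame: the origin (TCP) lies between the finger pads; the fingertips stand robot.tcp_to_tips ahead of it and the grasp point (between the pads) lies 3 mm ahead of it (robot.tcp_to_tips is the distance from the TCP to the fingertips, in m); z points along the fingers, y is the line along which they close (so a half turn about z gives the same grasp; the last joint's range is limited). The gripper opens to 93 mm and grips with 3 to 60 N. Pads are 15 mm wide; open, the fingers measure 128 mm over their backs; the gripper's body (75 mm by 188 mm) begins 65 mm behind the grasp point.
Start: joints at [1.112, 0.259, 1.535, -0, 1.348, -0.203], TCP at [0.139, 0.532, 0.241] pointing down, gripper open.
Joint ranges: [-3.14, 3.14], [-0.91, 2.08], [0.19, 2.58], [-1.22, 4.36], [0.22, 2.71], [-3.12, 3.12]. Speed limits (rad/s): [2.57, 2.57, 3.14, 3.14, 3.14, 3.14].

INTERFACE

Orientations are given as a unit quaternion [x, y, z, w].
In Python, from station import robot, viewer, hand_in, nets gives the robot as it stands.
- The arm moves only by the tool drive_tool, never from a script. Its argument "commands" is a list of rows, each an object with "translation": the shift along the tool's x, y, z in mm, a list of three; "turn": the turn about the tool's z in rad; "fingers": the finger opening in mm, from 0 to 93. A call has 1 to 8 rows; each row shifts and turns the commanded pose from where the row before left it, along the tool's axes as they then stand; what a row does not reach is not made up. A row lasts 1/8 s, in which the tool goes at most 62.5 mm and 10.7 degrees, less where a joint would pass 70% of its speed; a pose out of reach is approached as far as the arm can. A call with a gripper value outside its range is refused whole. The fingers move at their own pace and stop on an object; "grip_force" is the grip in N (left out, the last holds). Time passes only in rows, so rows that do not move let the fingers close. It gives the time, the measured TCP pose, the force, the opening and the grip force at its end, in the units of the state.
- robot.get_obs(): the state, without advancing time (a new reading comes with each control period).
- viewer.snapshot(name): name is "side" or "top"; returns a dict with "frame" (480x640x3 uint8, blue, green, red), "fov_y" (degrees; the focal length in pixels is half the picture's height over the tangent of half this angle, whatever the lens; pixels are square), "cx", "cy" (the principal point, pixels), "rvec" (rotation vector, rad) and "tvec" (3), from world to camera coordinates, as OpenCV has them. Camera axes: x right, y down, z forward; pixel columns grow to the right and rows downward; lengths in m; the calibration is good to about 2 mm. A picture is of the moment at which its call begins. There is no depth.
- hand_in(): hands the job in; it is judged then, once.
Trained networks look in a picture, given as the dict that the camera call returned (one of the last four; its "shot" number tells which), for a name from the list of things; names that differ only in an ending like _2 or _b are one class to them, and where a whole thing is asked for, a point or a joint stands for the part that bears it (a point fixed in the world has none). Each returns a list of dicts, best first, with "p" (0 to 1); they miss things now and then, are a little off and sometimes report something else, mostly with a low value. They report only what shows in the picture. A call takes as long as a camera call.
- nets.boxes_of(name, picture): "bbox" ([left, top, right, bottom] in pixels, round what is visible of it).
- nets.mark_of(name, picture): "centre" ([column, row] in pixels: a listed point, or the origin of a listed thing).
The state is a dict: "t": time; "joint_pos": joint angles; "joint_velocities": joint speeds; "effort": joint torques, N m; "tool_pos": TCP position; "ee_rot": TCP orientation; "contact_force": force on the tool from outside, world axes, zero at the start; "moment": the same for the moment, N m; "grip_width": finger opening in m; "gripper_force": force on a finger pad.
Only numpy, scipy, OpenCV 4.12 (cv2) and the standard library are available. Lean on these libraries where they do the work, as an engineer would, in place of code of your own. Each camera call takes 0.05 s, during which the arm holds its last target. There are 200 camera calls.

## Working session

There is one attempt and no reset: what is moved stays moved. The work goes in short steps, Python scripts to look and compute and a tool call to move; the robot and the scene stay as the last step left them, time stands still between calls to the robot, and variables do not carry over. Pictures are saved under pics/ and viewed, at most 10 in all, crops included, and the job is handed in when it is done.

Besides the shell and the picture viewer there is one more tool, called after ">>>" as name(argument=value, ...) on one line, values as JSON. drive_tool: Moves the arm, as the interface text tells. Its arguments: {"type":"object","properties":{"commands":{"type":"array","items":{"type":"object","properties":{"translation":{"type":"array","items":{"type":"number"}},"turn":{"type":"number"},"fingers":{"type":"number"}}}},"grip_force":{"type":"number"}},"required":["commands"]}

```bash
mkdir -p pics; ls
cat > h.py <<'E'
import numpy as np, cv2
from station import robot, viewer, hand_in, nets
from scipy.spatial.transform import Rotation as R
def cam(s):
    f=240/np.tan(np.radians(s['fov_y'])/2); K=np.array([[f,0,s['cx']],[0,f,s['cy']],[0,0,1]])
    Rm=cv2.Rodrigues(np.array(s['rvec'],float))[0]; return K,Rm,np.array(s['tvec'],float).ravel()
def ray(s,p):
    K,Rm,t=cam(s); return -Rm.T@t, Rm.T@np.linalg.inv(K)@np.array([p[0],p[1],1.])
def at_z(s,p,z):
    c,d=ray(s,p); return c+d*(z-c[2])/d[2]
def proj(s,X):
    K,Rm,t=cam(s); q=K@(Rm@np.array(X)+t); return q[:2]/q[2]
def tri(s1,p1,s2,p2):
    c1,d1=ray(s1,p1);c2,d2=ray(s2,p2);d1/=np.linalg.norm(d1);d2/=np.linalg.norm(d2)
    a=np.linalg.lstsq(np.c_[d1,-d2],c2-c1,rcond=None)[0]
    A=c1+a[0]*d1;B=c2+a[1]*d2; return (A+B)/2,np.linalg.norm(A-B)
E
python3 - <<'E'
from h import *
np.set_printoptions(precision=4,suppress=True)
S={n:viewer.snapshot(n) for n in('side','top')}
for n in S: cv2.imwrite(f'pics/{n}0.png',S[n]['frame']); print(n,ray(S[n],(320,240)),S[n]['fov_y'])
for name in "drive drive_face pump_head rotor_grip rotor_mouth spare_grip rack guard_hinge guard_edge amber salt beaker driver flask weight".split():
    m={n:nets.mark_of(name,S[n])[:2] for n in S}
    print(name,[(n,np.round(x['centre'],1),round(x['p'],2)) for n in m for x in m[n]], tri(S['side'],m['side'][0]['centre'],S['top'],m['top'][0]['centre']) if m['side'] and m['top'] else '')
o=robot.get_obs();print(o, robot.tcp_to_tips)
E
```

```text
pics
side (array([ 0.021 , -0.9677,  0.684 ]), array([ 0.4254,  0.7694, -0.4772])) 50.618427929130355
top (array([ 0.399 , -0.0743,  0.9366]), array([ 0.1445,  0.0257, -0.9892])) 56.75630899698149
drive [('side', array([275. , 257.7]), 0.76), ('top', array([247.8, 267.7]), 0.73), ('top', array([261.8, 263.6]), 0.42)] (array([0.4749, 0.1006, 0.0026]), np.float64(0.002890755878012588))
drive_face [('side', array([271.6, 227.1]), 0.88), ('side', array([264.6, 303.6]), 0.56), ('top', array([236.9, 264.9]), 0.69)] (array([0.4719, 0.1053, 0.0917]), np.float64(0.0010391704993909635))
pump_head [('side', array([278.7, 245.8]), 0.86), ('top', array([260.7, 265.2]), 0.64), ('top', array([500.2, 228.4]), 0.62)] (array([0.474 , 0.0659, 0.056 ]), np.float64(0.0016847567877776278))
rotor_grip [('side', array([345.2, 317. ]), 0.74), ('side', array([265. , 301.7]), 0.35), ('top', array([424.4, 270.1]), 0.76)] (array([ 0.4724, -0.2606,  0.0504]), np.float64(0.0010643494208154762))
rotor_mouth [('side', array([331.3, 302.4]), 0.88), ('side', array([265.6, 302.5]), 0.64), ('top', array([398.8, 268.7]),
[... 1492 characters left out ...]
np.float64(0.007965376706257382))
weight [('side', array([283.7, 368.7]), 0.88), ('top', array([436.4, 346.6]), 0.53)] (array([ 0.3188, -0.2927,  0.0032]), np.float64(0.001837291600230135))
{'t': 1.6, 'joint_pos': array([ 1.1122,  0.2586,  1.535 ,  0.    ,  1.348 , -0.2028]), 'joint_velocities': array([-0.0023, -0.0025,  0.0006, -0.0006, -0.0001, -0.0013]), 'effort': array([ -0.0024, -43.7188, -28.4297,   0.0718,   0.0314,   0.    ]), 'tool_pos': array([0.1391, 0.5321, 0.2407]), 'ee_rot': array([ 0.1276,  0.9918, -0.    , -0.    ]), 'contact_force': array([ 0.1741,  0.1466, -0.3923]), 'moment': array([-0.0277,  0.0083, -0.0522]), 'gripper_force': 0.0, 'grip_width': 0.09326879077880602} 0.022
```

Run:
```python
import cv2
a=cv2.imread('pics/top0.png');b=cv2.imread('pics/side0.png')
cv2.imwrite('pics/top0c.png',cv2.resize(a[140:380,190:510],(800,600),interpolation=cv2.INTER_CUBIC))
cv2.imwrite('pics/side0c.png',cv2.resize(b[150:390,210:530],(800,600),interpolation=cv2.INTER_CUBIC))
```

```text
(no output)
```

View pics/top0c.png

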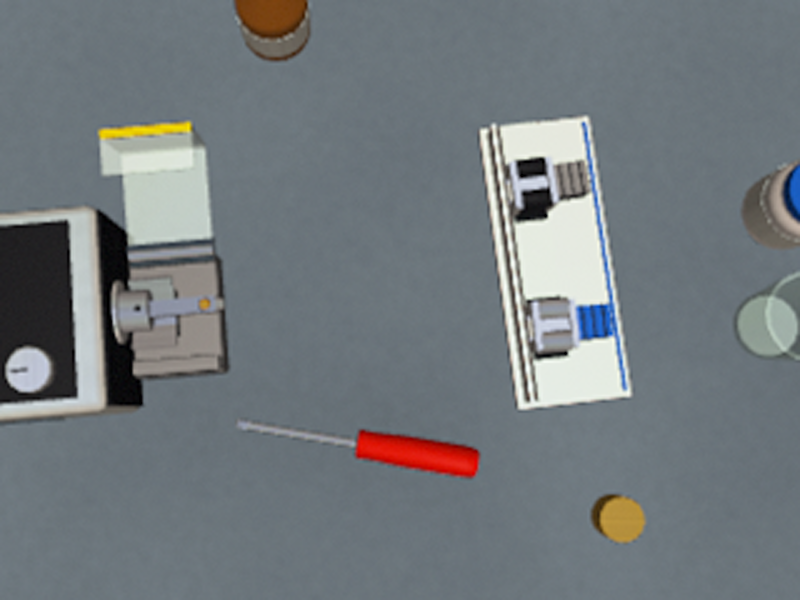

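View pics/side0c.png

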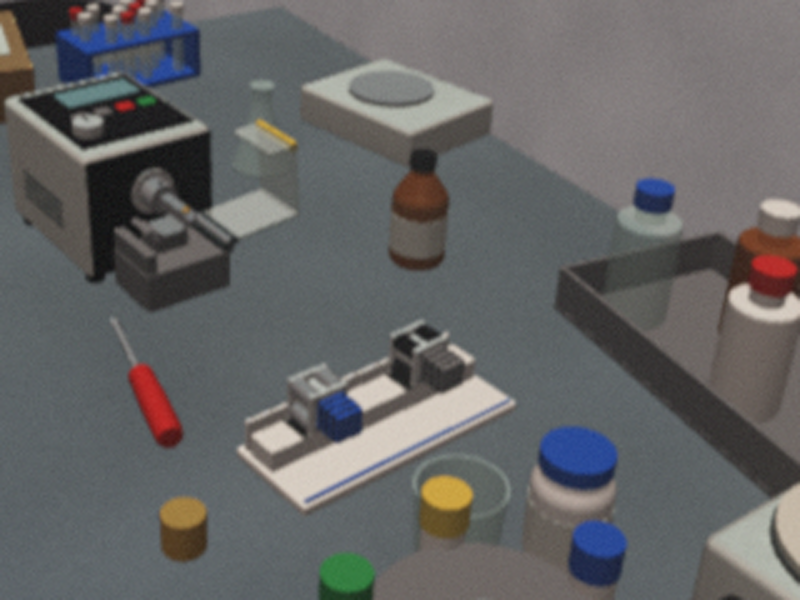

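The top view (crop) shows the drive at left with the shaft tip at (222,303) and the ball at (205,302). The rack is at right, with the blue grip at (597,321), and the guard strip runs from (100,132) to (190,126). Both rotors already face the drive. I'll zoom in for the shaft's line and the ball.

Run:
```python
from h import *
S={n:viewer.snapshot(n) for n in('side','top')}
# average several frames to cut noise
A={n:np.mean([viewer.snapshot(n)['frame'].astype(float) for _ in range(4)],0).astype(np.uint8) for n in S}
for n in A: cv2.imwrite(f'pics/{n}1.png',A[n])
np.savez('pics/cal.npz',**{n+k:S[n][k] for n in S for k in('fov_y','cx','cy','rvec','tvec')})
a=A['top'][215:290,220:320];cv2.imwrite('pics/t1c.png',cv2.resize(a,(800,600),interpolation=cv2.INTER_CUBIC))
a=A['side'][195:270,235:335];cv2.imwrite('pics/s1c.png',cv2.resize(a,(800,600),interpolation=cv2.INTER_CUBIC))
# masks
hsv={n:cv2.cvtColor(A[n],cv2.COLOR_BGR2HSV) for n in A}
def comp(n,lo,hi,reg):
    m=cv2.inRange(hsv[n],lo,hi);k=np.zeros_like(m);l,t,r,b=reg;k[t:b,l:r]=m[t:b,l:r]
    p=np.argwhere(k)[:,::-1].astype(np.float32);return p
y=comp('top',(20,150,120),(35,255,255),(220,180,280,205));print('strip',cv2.minAreaRect(y),len(y))
g=comp('top',(105,150,60),(125,255,255),(415,255,437,285));print('bluegrip',cv2.minAreaRect(g),g.mean(0),len(g))
g2=comp('side',(105,150,60),(125,255,255),(330,300,360,335));print('bluegrip side',cv2.minAreaRect(g2),g2.mean(0))
```

```text
strip ((247.97242736816406, 191.66897583007812), (3.487910270690918, 36.20783615112305), 85.2363510131836) 130
bluegrip ((427.93994140625, 265.0799865722656), (18.52619743347168, 14.283556938171387), 81.8698959350586) [428.309   267.77527] 178
bluegrip side ((345.5000305175781, 312.5000305175781), (12.727922439575195, 8.485280990600586), 45.0) [345.53845 312.47253]
```

View pics/t1c.png

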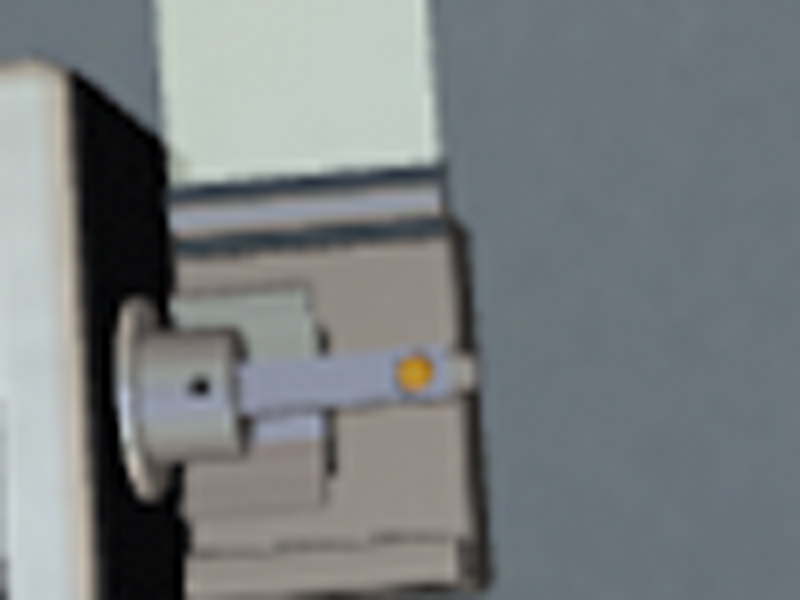

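View pics/s1c.png

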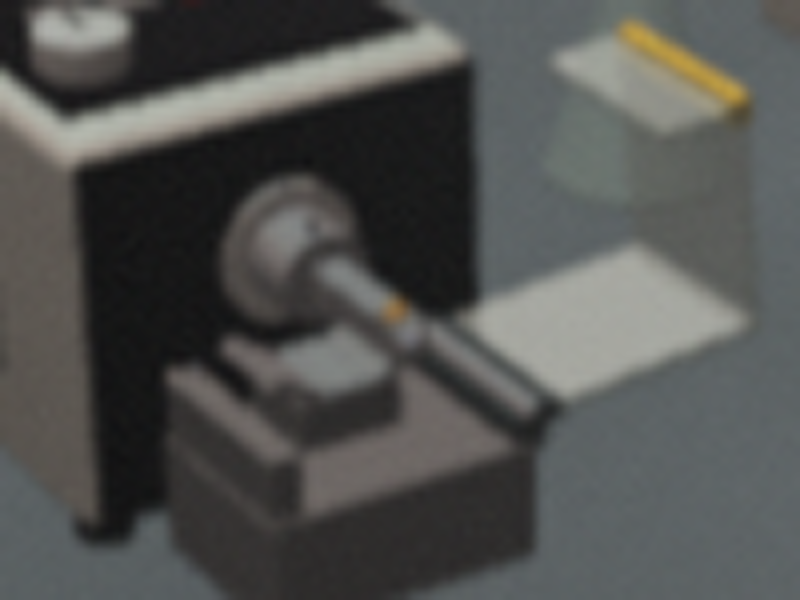

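The top zoom shows the ball at (415,372), shaft edges from (240,363) to (450,346) and (240,417) to (450,400), and the shoulder at column ~242. In the side zoom the ball is at (397,307), and the strip runs from (628,27) to (740,100).

Run:
```python
from h import *
np.set_printoptions(precision=4,suppress=True)
z=np.load('pics/cal.npz');S={n:{k:(z[n+k] if z[n+k].ndim else float(z[n+k])) for k in('fov_y','cx','cy','rvec','tvec')} for n in('side','top')}
T=lambda x,y:(220+(x+.5)/8-.5,215+(y+.5)/8-.5)
D=lambda x,y:(235+(x+.5)/8-.5,195+(y+.5)/8-.5)
print('ball',tri(S['top'],T(415,372),S['side'],D(397,307)),at_z(S['top'],T(415,372),.102))
def ln(a,b,z,n):
    p,q=at_z(S['top'],T(*a),z),at_z(S['top'],T(*b),z);d=q-p;print(n,p,q,'ang(x/-y)',np.arctan2(d[0],-d[1]))
ln((240,363),(450,346),.101,'shaft top'); ln((240,417),(450,400),.101,'shaft bot')
ln((172,243),(445,225),.052,'hinge lower'); ln((170,190),(443,167),.055,'hinge upper')
ln((190,553),(455,535),.066,'wall')
ln((237,330),(245,455),.1,'shoulder'); ln((150,190),(150,190),.1,'-') 
ln((475,372),(415,372),.095,'tip-ball')
# box top edges from full top image via Canny/LSD
im=cv2.imread('pics/top1.png');g=cv2.cvtColor(im,cv2.COLOR_BGR2GRAY)
l=cv2.createLineSegmentDetector().detect(g)[0][:,0]
for s in l:
    L=np.hypot(s[2]-s[0],s[3]-s[1])
    if L<26: continue
    for zz in ((.148,) if s[0]<265 else (.002,)):
        p,q=at_z(S['top'],s[:2],zz),at_z(S['top'],s[2:],zz);d=q-p
        a=np.arctan2(d[0],-d[1]); a=(a+np.pi/4)%(np.pi/2)-np.pi/4
        if abs(a)<.25: print(np.round(s),round(L),'ang',round(a,4),p,q)
# rotor grip: colour blob edges
print('strip tri', [at_z(S['top'],p,.14) for p in ((230.0,193.2),(266,190.2))])
# refined nets for ball/grip over a few shots
G=[];M=[]
for i in range(3):
    s=viewer.snapshot('side');t=viewer.snapshot('top')
    for nm,o in(('rotor_grip',G),('rotor_mouth',M)):
        a=nets.mark_of(nm,s);b=nets.mark_of(nm,t)
        if a and b:o.append(tri(s,a[0]['centre'],t,b[0]['centre'])[0])
    if i==0:print('edge',nets.mark_of('guard_edge',s)[:1],nets.mark_of('guard_edge',t)[:1])
print(np.array(G),np.array(M))
a=im[235:310,380:480];cv2.imwrite('pics/r1c.png',cv2.resize(a,(800,600),interpolation=cv2.INTER_CUBIC))
```

```text
ball (array([0.4779, 0.0383, 0.1048]), np.float64(0.0019943213323480274)) [0.4791 0.0383 0.102 ]
shaft top [0.4805 0.08   0.101 ] [0.4855 0.0303 0.101 ] ang(x/-y) 0.10058676399154542
shaft bot [0.4677 0.0794 0.101 ] [0.4727 0.0299 0.101 ] ang(x/-y) 0.10062772897458348
hinge lower [0.5153 0.1075 0.052 ] [0.5211 0.0389 0.052 ] ang(x/-y) 0.08539752940712596
hinge upper [0.5283 0.1081 0.055 ] [0.5354 0.0395 0.055 ] ang(x/-y) 0.1037672925776196
wall [0.437  0.0966 0.066 ] [0.4427 0.0318 0.066 ] ang(x/-y) 0.08779883993645951
shoulder [0.4884 0.0812 0.1   ] [0.4588 0.078  0.1   ] ang(x/-y) -1.4622575157858153
- [0.5216 0.1036 0.1   ] [0.5216 0.1036 0.1   ] ang(x/-y) 3.141592653589793
tip-ball [0.48   0.0249 0.095 ] [0.4797 0.0392 0.095 ] ang(x/-y) -3.1220474046007376
[217. 229. 221. 298.] 69 ang 0.1063 [0.5302 0.1328 0.148 ] [0.4071 0.1197 0.148 ]
[136. 234. 216. 228.] 80 ang 0.1048 [0.5181 0.2799 0.148 ] [0.5333 0.1353 0.148 ]
[219. 299. 137. 306.] 83 ang 0.1053 [0.4065 0.1218 0.148 ] [0.3911 0.2675 0.148 ]
[239. 211. 241. 251.] 40 ang 0.1069 [0.5655 0.0949 0.148 ] [0.4922 0.0871 0.148 ]
[
[... 5380 characters left out ...]
0.0819 [0.4426 0.0439 0.002 ] [0.4376 0.1043 0.002 ]
[193. 105. 132. 118.] 63 ang 0.2317 [0.7659 0.1906 0.148 ] [0.7389 0.305  0.148 ]
[547.  39. 638.  40.] 91 ang -0.0064 [ 1.0045 -0.552   0.002 ] [ 1.0032 -0.7555  0.002 ]
[334. 320. 377. 328.] 43 ang -0.1471 [ 0.3684 -0.0832  0.002 ] [ 0.3553 -0.1717  0.002 ]
[378. 323. 334. 314.] 45 ang -0.1658 [ 0.3649 -0.1746  0.002 ] [ 0.3802 -0.0833  0.002 ]
strip tri [array([0.5996, 0.1145, 0.14  ]), array([0.6064, 0.0482, 0.14  ])]
edge [{'centre': [324.4, 199.9], 'p': 0.58}] [{'centre': [249.4, 194.5], 'p': 0.69}]
[[ 0.4777 -0.2642  0.0463]
 [ 0.4744 -0.2608  0.0469]
 [ 0.4785 -0.2659  0.0478]] [[ 0.4702 -0.2132  0.0569]
 [ 0.4695 -0.2123  0.0524]]
```

View pics/r1c.png

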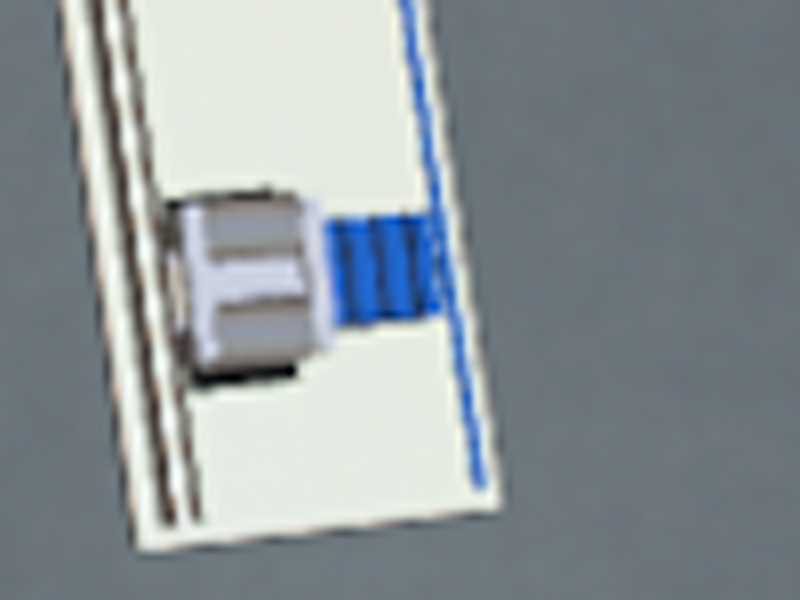

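The rotor zoom shows the blue grip centred near (384,269), with its axis parallel to the rack (0.138 rad). The drive's yaw is 0.105 rad, and the ball lies at (0.4785, 0.038). Next I'll plan the move to above the grip.

```bash
cat >> h.py <<'E'
import json
def yaw(o): y=R.from_quat(o['ee_rot']).as_matrix()[:,1]; return np.arctan2(y[1],y[0])
def plan(tgt,yw=None,n=8,cur=None):
    o=robot.get_obs(); p=np.array(o['tool_pos']) if cur is None else np.array(cur[:3]); y0=yaw(o) if cur is None else cur[3]
    yw=y0 if yw is None else yw; d=(np.array(tgt)-p)/n; dt=(yw-y0)/n; out=[]
    for i in range(n):
        a=y0+dt*i; Y=np.array([np.cos(a),np.sin(a),0]);Z=np.array([0,0,-1.]);X=np.cross(Y,Z)
        out.append({'translation':[round(float(v)*1000,1) for v in (d@X,d@Y,d@Z)],'turn':round(float(-dt),4)})
    print(json.dumps(out))
E
python3 - <<'E'
from h import *
z=np.load('pics/cal.npz');t={k:(z['top'+k] if z['top'+k].ndim else float(z['top'+k])) for k in('fov_y','cx','cy','rvec','tvec')}
T=lambda x,y:(380+(x+.5)/8-.5,235+(y+.5)/8-.5)
for q in((384,269),(325,218),(435,215),(440,315),(338,325),(175,285)): print(q,at_z(t,T(*q),.064 if q[0]!=175 else .05))
E=[0.476,-0.262,0.20]
o=robot.get_obs();p=o['tool_pos'];m=p+(np.array(E)-p)*.5
m[2]=.24
plan(m,.70,8); plan(E,.138,8,[*m,.70])
E
```

```text
(384, 269) [ 0.4746859  -0.26376497  0.064     ]
(325, 218) [ 0.48695397 -0.24947343  0.064     ]
(435, 215) [ 0.48822073 -0.27640991  0.064     ]
(440, 315) [ 0.46368197 -0.27727822  0.064     ]
(338, 325) [ 0.46073927 -0.25238359  0.064     ]
(175, 285) [ 0.47088003 -0.21487319  0.05      ]
[{"translation": [-32.9, -42.7, 0.1], "turn": 0.0769}, {"translation": [-36.1, -40.0, 0.1], "turn": 0.0769}, {"translation": [-39.1, -37.1, 0.1], "turn": 0.0769}, {"translation": [-41.8, -34.0, 0.1], "turn": 0.0769}, {"translation": [-44.3, -30.7, 0.1], "turn": 0.0769}, {"translation": [-46.5, -27.2, 0.1], "turn": 0.0769}, {"translation": [-48.5, -23.6, 0.1], "turn": 0.0769}, {"translation": [-50.2, -19.8, 0.1], "turn": 0.0769}]
[{"translation": [-51.5, -15.9, 5.0], "turn": 0.0702}, {"translation": [-52.5, -12.2, 5.0], "turn": 0.0702}, {"translation": [-53.2, -8.5, 5.0], "turn": 0.0702}, {"translation": [-53.7, -4.7, 5.0], "turn": 0.0702}, {"translation": [-53.9, -1.0, 5.0], "turn": 0.0702}, {"translation": [-53.8, 2.8, 5.0], "turn": 0.0702}, {"translation": [-53.5, 6.6, 5.0], "turn": 0.0702}, {"translation": [-52.9, 10.3, 5.0], "turn": 0.0702}]
```

>>> drive_tool(commands=[{"translation": [-33,-42.7,0],"turn": 0.077,"fingers": 60},{"translation": [-36,-40,0],"turn": 0.077,"fingers": 60},{"translation": [-39,-37,0],"turn": 0.077,"fingers": 60},{"translation": [-42,-34,0],"turn": 0.077,"fingers": 60},{"translation": [-44,-31,0],"turn": 0.077,"fingers": 60},{"translation": [-46.5,-27,0],"turn": 0.077,"fingers": 60},{"translation": [-48.5,-23.5,0],"turn": 0.077,"fingers": 60},{"translation": [-50,-20,0],"turn": 0.077,"fingers": 60}])

```text
t: 4.1
tool_pos: [0.3075, 0.1337, 0.2411]
ee_rot: [0.423, 0.906, 0.0, 0.001]
contact_force: [1.1, -0.1, -0.2]
grip_width: 0.06
gripper_force: 0.0
```

>>> drive_tool(commands=[{"translation": [-51.5,-16,5],"turn": 0.07,"fingers": 60},{"translation": [-52.5,-12,5],"turn": 0.07,"fingers": 60},{"translation": [-53,-8.5,5],"turn": 0.07,"fingers": 60},{"translation": [-53.5,-4.5,5],"turn": 0.07,"fingers": 60},{"translation": [-54,-1,5],"turn": 0.07,"fingers": 60},{"translation": [-54,3,5],"turn": 0.07,"fingers": 60},{"translation": [-53.5,6.5,5],"turn": 0.07,"fingers": 60},{"translation": [-53,10,5],"turn": 0.07,"fingers": 60}])

```text
t: 5.1
tool_pos: [0.4758, -0.2635, 0.2005]
ee_rot: [0.657, 0.754, 0.0, 0.0]
contact_force: [0.5, 0.3, 0.3]
grip_width: 0.06
gripper_force: 0.0
```

Run:
```python
from h import *
o=robot.get_obs();print(o['t'],o['tool_pos'],yaw(o),o['grip_width'])
plan([.4745,-.2635,.054],.138,8)
```

```text
5.1 [ 0.47581491 -0.26346132  0.20050227] 0.13632135110972382 0.05999381770777775
[{"translation": [0.0, -0.2, 18.3], "turn": -0.0002}, {"translation": [0.0, -0.2, 18.3], "turn": -0.0002}, {"translation": [0.0, -0.2, 18.3], "turn": -0.0002}, {"translation": [0.0, -0.2, 18.3], "turn": -0.0002}, {"translation": [0.0, -0.2, 18.3], "turn": -0.0002}, {"translation": [0.0, -0.2, 18.3], "turn": -0.0002}, {"translation": [0.0, -0.2, 18.3], "turn": -0.0002}, {"translation": [0.0, -0.2, 18.3], "turn": -0.0002}]
```

>>> drive_tool(commands=[{"translation": [0,-1.3,30],"turn": -0.002,"fingers": 60},{"translation": [0,0,40],"fingers": 60},{"translation": [0,0,40],"fingers": 60},{"translation": [0,0,20],"fingers": 60},{"translation": [0,0,12],"fingers": 60},{"translation": [0,0,4.5],"fingers": 60},{"translation": [0,0,0],"fingers": 60}])

```text
invalid input at $.commands[1]: expected keys translation, turn, fingers
```

>>> drive_tool(commands=[{"translation": [0,0,0],"fingers": 35},{"translation": [0,0,0],"fingers": 20},{"translation": [0,0,0],"fingers": 20},{"translation": [0,0,0],"fingers": 20}], grip_force=30)

```text
invalid input at $.commands[0]: expected keys translation, turn, fingers
```

Run:
```python
from h import *
o=robot.get_obs();print(o['t'],o['tool_pos'],yaw(o),o['grip_width'],o['gripper_force'],o['contact_force'])
s=viewer.snapshot('top');r=viewer.snapshot('side')
print(nets.mark_of('rotor_grip',s)[:2],nets.mark_of('rotor_grip',r)[:2])
cv2.imwrite('pics/g.png',np.hstack([cv2.resize(s['frame'][225:315,380:480],(400,360)),cv2.resize(r['frame'][270:360,300:400],(400,360))]))
```

```text
5.1 [ 0.47581491 -0.26346132  0.20050227] 0.13632135110972382 0.05999381770777775 0.0 [0.5460637  0.3231975  0.26753731]
[{'centre': [426.3, 264.7], 'p': 0.6}] [{'centre': [343.9, 317.7], 'p': 0.61}]
```

View pics/g.png

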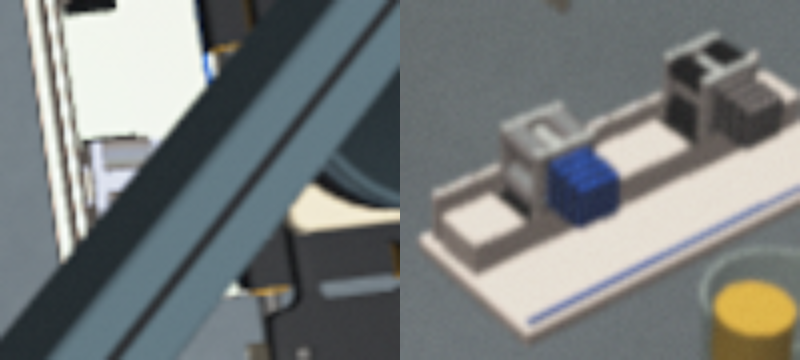

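Both calls were refused because every key is required, so the arm is still above the rotor. The side view shows the rotor undisturbed. Retrying with all keys.

>>> drive_tool(commands=[{"translation": [0,-1.3,30],"turn": -0.002,"fingers": 60},{"translation": [0,0,40],"turn": 0,"fingers": 60},{"translation": [0,0,40],"turn": 0,"fingers": 60},{"translation": [0,0,20],"turn": 0,"fingers": 60},{"translation": [0,0,12],"turn": 0,"fingers": 60},{"translation": [0,0,4.5],"turn": 0,"fingers": 60},{"translation": [0,0,0],"turn": 0,"fingers": 60}])

```text
t: 6.18
tool_pos: [0.4743, -0.2617, 0.0548]
ee_rot: [0.655, 0.755, 0.0, 0.0]
contact_force: [-0.4, -0.8, -0.0]
grip_width: 0.06
gripper_force: 0.0
```

>>> drive_tool(commands=[{"translation": [0,0,0],"turn": 0,"fingers": 35},{"translation": [0,0,0],"turn": 0,"fingers": 20},{"translation": [0,0,0],"turn": 0,"fingers": 20},{"translation": [0,0,0],"turn": 0,"fingers": 20}], grip_force=30)

```text
t: 6.68
tool_pos: [0.474, -0.2619, 0.0543]
ee_rot: [0.656, 0.755, 0.0, 0.0]
contact_force: [-0.2, 0.3, 0.3]
grip_width: 0.0259
gripper_force: 29.7
```

Run:
```python
from h import *
o=robot.get_obs();print(o['t'],o['tool_pos'],yaw(o),o['grip_width'],o['gripper_force'],o['contact_force'])
s=viewer.snapshot('top');r=viewer.snapshot('side')
cv2.imwrite('pics/g2.png',np.hstack([cv2.resize(s['frame'][225:315,380:480],(400,360)),cv2.resize(r['frame'][270:360,300:400],(400,360))]))
```

```text
6.675 [ 0.47401034 -0.26187805  0.05427362] 0.1408941574444945 0.025908274883931177 29.722105264663696 [-0.23608726  0.25997053  0.28643638]
```

View pics/g2.png

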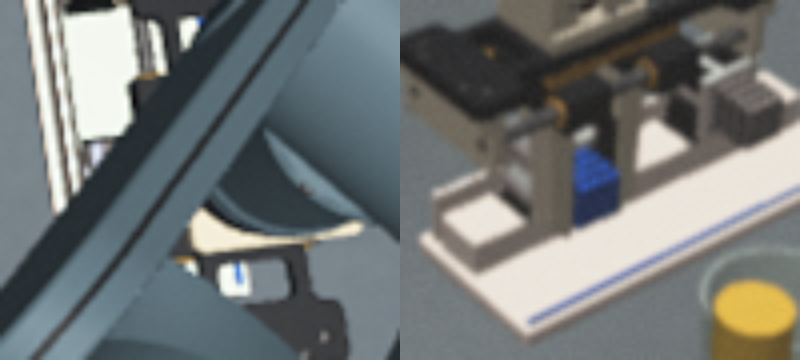

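Gripped: the opening is 25.9 mm and the side view shows the fingers on the blue grip. Now lift and carry it to the pre-insertion pose.

Run:
```python
from h import *
plan([.4864,-.040,.150],.105,6,[.474,-.262,.150,.139])
```

```text
[{"translation": [36.4, 7.2, 0.0], "turn": 0.0057}, {"translation": [36.4, 7.0, 0.0], "turn": 0.0057}, {"translation": [36.4, 6.8, 0.0], "turn": 0.0057}, {"translation": [36.5, 6.6, 0.0], "turn": 0.0057}, {"translation": [36.5, 6.3, 0.0], "turn": 0.0057}, {"translation": [36.5, 6.1, 0.0], "turn": 0.0057}]
```

>>> drive_tool(commands=[{"translation": [0,0,-6],"turn": 0,"fingers": 20},{"translation": [0,0,-15],"turn": 0,"fingers": 20},{"translation": [0,0,-25],"turn": 0,"fingers": 20},{"translation": [0,0,-25],"turn": 0,"fingers": 20},{"translation": [0,0,-25],"turn": 0,"fingers": 20},{"translation": [0,0,0],"turn": 0,"fingers": 20}], grip_force=45)

```text
t: 7.52
tool_pos: [0.4752, -0.2628, 0.1529]
ee_rot: [0.655, 0.755, 0.0, 0.003]
contact_force: [-0.6, 0.4, -1.6]
grip_width: 0.0257
gripper_force: 44.7
```

>>> drive_tool(commands=[{"translation": [25,5,0],"turn": 0.009,"fingers": 20},{"translation": [40,8,0],"turn": 0.009,"fingers": 20},{"translation": [50,9,0],"turn": 0.009,"fingers": 20},{"translation": [50,9,0],"turn": 0.009,"fingers": 20},{"translation": [35,6,15],"turn": 0,"fingers": 20},{"translation": [20,3,24],"turn": 0,"fingers": 20},{"translation": [0,0,14],"turn": 0,"fingers": 20},{"translation": [0,0,0],"turn": 0,"fingers": 20}])

```text
t: 8.52
tool_pos: [0.4863, -0.0387, 0.0958]
ee_rot: [0.669, 0.743, -0.001, -0.001]
contact_force: [-0.3, 0.3, -0.6]
grip_width: 0.026
gripper_force: 44.7
```

Run:
```python
from h import *
np.set_printoptions(precision=4,suppress=True)
o=robot.get_obs();p=o['tool_pos'];print(o['t'],p,yaw(o),R.from_quat(o['ee_rot']).as_matrix()[:,2],o['contact_force'])
b=np.array([.4785,.0383]);out=np.array([.105,-.9945]);lat=np.array([.9945,.105])
print('along from ball',(p[:2]-b)@out,'lateral',(p[:2]-b)@lat)
F=[];
for n in('side','top'):
    s=viewer.snapshot(n)
    for m in('rotor_grip','rotor_mouth'): print(n,m,nets.mark_of(m,s)[:1])
    G=np.r_[p[:2]+.002*out,p[2]-.0033]; print('pred grip',proj(s,G),'mouth',proj(s,G-np.r_[.048*out,0]))
    q=np.round(proj(s,G)).astype(int);x,y=q[0]-50,q[1]-45
    F.append(cv2.resize(s['frame'][y-5:y+70,x-20:x+80],(400,300) if n=='x' else (400,300),interpolation=cv2.INTER_CUBIC));print(x-20,y-5)
cv2.imwrite('pics/p.png',np.hstack(F))
```

```text
8.525 [ 0.4863 -0.0387  0.0958] 0.1052803211087612 [-0.003   0.0005 -1.    ] [-0.3178  0.292  -0.5847]
along from ball 0.0774199107847508 lateral -0.00030151681863092834
side rotor_grip [{'centre': [300.2, 251.7], 'p': 0.75}]
side rotor_mouth [{'centre': [290.1, 242.0], 'p': 0.73}]
pred grip [302.4056 250.5965] mouth [291.5962 242.4064]
232 201
top rotor_grip [{'centre': [246.7, 191.6], 'p': 0.16}]
top rotor_mouth []
pred grip [313.4962 258.4565] mouth [288.4561 260.5985]
243 208
```

View pics/p.png

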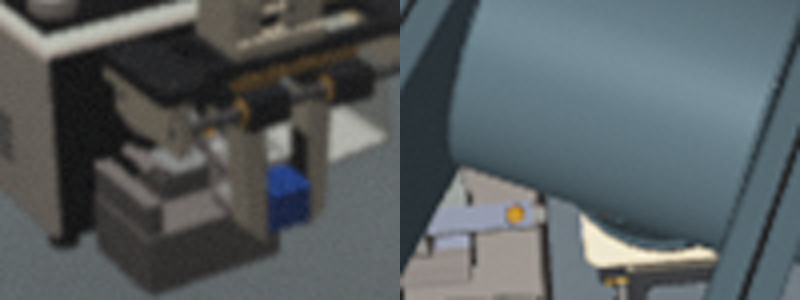

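Side view: the blue grip is level with the shaft. Top view: the shaft tip is clear ahead of the rotor, lateral error −0.3 mm. Now advance carefully.

>>> drive_tool(commands=[{"translation": [0,0.3,-2.2],"turn": 0,"fingers": 20},{"translation": [5,0,0],"turn": 0,"fingers": 20},{"translation": [5,0,0],"turn": 0,"fingers": 20},{"translation": [4,0,0],"turn": 0,"fingers": 20},{"translation": [0,0,0],"turn": 0,"fingers": 20}])

```text
t: 9.45
tool_pos: [0.486, -0.0241, 0.0993]
ee_rot: [0.669, 0.744, -0.0, -0.0]
contact_force: [0.3, -0.1, -1.2]
grip_width: 0.026
gripper_force: 44.7
```

>>> drive_tool(commands=[{"translation": [2,0,0],"turn": 0,"fingers": 20},{"translation": [2,0,0],"turn": 0,"fingers": 20},{"translation": [2,0,0],"turn": 0,"fingers": 20},{"translation": [0,0,0],"turn": 0,"fingers": 20}])

```text
t: 9.95
tool_pos: [0.4855, -0.0185, 0.0994]
ee_rot: [0.669, 0.743, -0.0, -0.0]
contact_force: [0.1, -0.2, -2.3]
grip_width: 0.026
gripper_force: 44.7
```

>>> drive_tool(commands=[{"translation": [0,-0.6,0.9],"turn": 0,"fingers": 20},{"translation": [2,0,0],"turn": 0,"fingers": 20},{"translation": [2,0,0],"turn": 0,"fingers": 20},{"translation": [0,0,0],"turn": 0,"fingers": 20}])

```text
t: 10.45
tool_pos: [0.4845, -0.0146, 0.0985]
ee_rot: [0.669, 0.743, 0.0, -0.0]
contact_force: [-0.4, -0.6, -2.1]
grip_width: 0.0258
gripper_force: 44.7
```

>>> drive_tool(commands=[{"translation": [1.5,0,0],"turn": 0,"fingers": 20},{"translation": [1.5,0,0],"turn": 0,"fingers": 20},{"translation": [0,0,0],"turn": 0,"fingers": 20}])

```text
t: 10.82
tool_pos: [0.4838, -0.0117, 0.0983]
ee_rot: [0.669, 0.743, -0.0, -0.0]
contact_force: [-0.7, -0.6, -2.0]
grip_width: 0.0256
gripper_force: 44.6
```

>>> drive_tool(commands=[{"translation": [1.2,0,0],"turn": 0,"fingers": 20},{"translation": [1.2,0,0],"turn": 0,"fingers": 20}])

```text
t: 11.08
tool_pos: [0.4836, -0.0093, 0.0983]
ee_rot: [0.669, 0.743, -0.0, -0.0]
contact_force: [-1.9, -2.6, -1.2]
grip_width: 0.026
gripper_force: 44.6
```

>>> drive_tool(commands=[{"translation": [1.2,0,0],"turn": 0,"fingers": 20},{"translation": [1.2,0,0],"turn": 0,"fingers": 20}])

```text
t: 11.32
tool_pos: [0.4836, -0.0077, 0.0987]
ee_rot: [0.669, 0.743, -0.001, 0.0]
contact_force: [-3.1, -7.1, 2.0]
grip_width: 0.0259
gripper_force: 44.6
```

>>> drive_tool(commands=[{"translation": [1.2,0,0],"turn": 0,"fingers": 20},{"translation": [1.2,0,0],"turn": 0,"fingers": 20}])

```text
t: 11.58
tool_pos: [0.4834, -0.0056, 0.0989]
ee_rot: [0.669, 0.743, -0.001, 0.001]
contact_force: [-3.9, -6.2, 3.1]
grip_width: 0.0257
gripper_force: 44.6
```

>>> drive_tool(commands=[{"translation": [1,-0.5,0],"turn": 0,"fingers": 20},{"translation": [1.5,0,0],"turn": 0,"fingers": 20}])

```text
t: 11.82
tool_pos: [0.483, -0.0029, 0.0991]
ee_rot: [0.669, 0.743, -0.0, 0.001]
contact_force: [-2.9, -4.6, 3.3]
grip_width: 0.0259
gripper_force: 44.6
```

>>> drive_tool(commands=[{"translation": [1.5,0,0],"turn": 0,"fingers": 20},{"translation": [1.5,0,0],"turn": 0,"fingers": 20}])

```text
t: 12.08
tool_pos: [0.4826, 0.0008, 0.0989]
ee_rot: [0.669, 0.743, 0.0, 0.0]
contact_force: [-4.1, -1.8, 4.1]
grip_width: 0.0258
gripper_force: 44.6
```

Run:
```python
from h import *
o=robot.get_obs();print(o['t'],o['tool_pos'],yaw(o),o['contact_force'],o['moment'])
```

```text
12.075 [0.48260254 0.00079088 0.09886963] 0.10503901272907716 [-4.13703488 -1.77158252  4.08329569] [-0.31524039  0.5838524   0.11774495]
```

>>> drive_tool(commands=[{"translation": [1.5,-0.5,0],"turn": 0,"fingers": 20},{"translation": [1.5,0,0],"turn": 0,"fingers": 20},{"translation": [1.5,0,0],"turn": 0,"fingers": 20}])

```text
t: 12.45
tool_pos: [0.482, 0.0054, 0.0987]
ee_rot: [0.669, 0.743, 0.0, 0.0]
contact_force: [-1.1, -2.5, 3.7]
grip_width: 0.0257
gripper_force: 44.7
```

>>> drive_tool(commands=[{"translation": [1.5,-0.2,0],"turn": 0,"fingers": 20},{"translation": [1.5,0,0],"turn": 0,"fingers": 20},{"translation": [1.5,0,0],"turn": 0,"fingers": 20}])

```text
t: 12.82
tool_pos: [0.4811, 0.0098, 0.0986]
ee_rot: [0.669, 0.743, 0.0, 0.0]
contact_force: [-0.1, -1.7, 4.9]
grip_width: 0.0261
gripper_force: 44.7
```

>>> drive_tool(commands=[{"translation": [1.5,0,0],"turn": 0,"fingers": 20},{"translation": [1.5,0,0],"turn": 0,"fingers": 20},{"translation": [1.5,0,0],"turn": 0,"fingers": 20}])

```text
t: 13.2
tool_pos: [0.4802, 0.0143, 0.0985]
ee_rot: [0.669, 0.743, -0.0, -0.0]
contact_force: [-0.5, -1.7, 5.3]
grip_width: 0.0258
gripper_force: 44.7
```

>>> drive_tool(commands=[{"translation": [1.5,0,0],"turn": 0,"fingers": 20},{"translation": [1.5,0,0],"turn": 0,"fingers": 20}])

```text
t: 13.45
tool_pos: [0.4799, 0.0172, 0.0985]
ee_rot: [0.669, 0.743, -0.0, -0.0]
contact_force: [0.3, -1.8, 5.3]
grip_width: 0.0257
gripper_force: 44.7
```

>>> drive_tool(commands=[{"translation": [1.2,0,0],"turn": 0,"fingers": 20},{"translation": [1.2,0,0],"turn": 0,"fingers": 20}])

```text
t: 13.7
tool_pos: [0.4797, 0.0196, 0.0985]
ee_rot: [0.669, 0.743, -0.0, 0.0]
contact_force: [0.5, -1.0, 4.6]
grip_width: 0.0259
gripper_force: 44.7
```

>>> drive_tool(commands=[{"translation": [1,0,0],"turn": 0,"fingers": 20},{"translation": [1,0,0],"turn": 0,"fingers": 20}])

```text
t: 13.95
tool_pos: [0.4795, 0.0216, 0.0985]
ee_rot: [0.669, 0.743, 0.0, 0.0]
contact_force: [1.0, -2.6, 4.1]
grip_width: 0.0259
gripper_force: 44.7
```

>>> drive_tool(commands=[{"translation": [1,0,0],"turn": 0,"fingers": 20}])

```text
t: 14.08
tool_pos: [0.4794, 0.0226, 0.0984]
ee_rot: [0.669, 0.743, 0.0, -0.0]
contact_force: [-0.1, -1.2, 3.8]
grip_width: 0.0257
gripper_force: 44.7
```

>>> drive_tool(commands=[{"translation": [1,0,0],"turn": 0,"fingers": 20}])

```text
t: 14.2
tool_pos: [0.4792, 0.0237, 0.0984]
ee_rot: [0.669, 0.743, 0.0, -0.0]
contact_force: [0.4, -0.0, 3.8]
grip_width: 0.0258
gripper_force: 44.7
```

>>> drive_tool(commands=[{"translation": [1,0,0],"turn": 0,"fingers": 20}])

```text
t: 14.32
tool_pos: [0.479, 0.0249, 0.0984]
ee_rot: [0.669, 0.743, 0.0, -0.0]
contact_force: [0.3, 0.4, 3.9]
grip_width: 0.0256
gripper_force: 44.7
```

>>> drive_tool(commands=[{"translation": [1,0,0],"turn": 0,"fingers": 20}])

```text
t: 14.45
tool_pos: [0.4788, 0.026, 0.0983]
ee_rot: [0.669, 0.743, 0.0, -0.0]
contact_force: [0.1, 2.6, 3.8]
grip_width: 0.0257
gripper_force: 44.7
```

>>> drive_tool(commands=[{"translation": [0.8,0,0],"turn": 0,"fingers": 20}])

```text
t: 14.58
tool_pos: [0.4787, 0.0269, 0.0982]
ee_rot: [0.669, 0.743, 0.0, -0.001]
contact_force: [0.4, 2.4, 3.2]
grip_width: 0.0258
gripper_force: 44.7
```

>>> drive_tool(commands=[{"translation": [0.7,0,0],"turn": 0,"fingers": 20}])

```text
t: 14.7
tool_pos: [0.4785, 0.0275, 0.0981]
ee_rot: [0.669, 0.743, 0.0, -0.001]
contact_force: [1.7, 2.8, -0.6]
grip_width: 0.0258
gripper_force: 44.7
```

>>> drive_tool(commands=[{"translation": [0.5,0,0],"turn": 0,"fingers": 20}])

```text
t: 14.82
tool_pos: [0.4785, 0.0276, 0.0981]
ee_rot: [0.669, 0.743, -0.0, -0.0]
contact_force: [0.9, 1.7, 0.0]
grip_width: 0.0257
gripper_force: 44.7
```

>>> drive_tool(commands=[{"translation": [0.5,0,0],"turn": 0,"fingers": 20},{"translation": [0,0,0],"turn": 0,"fingers": 20}])

```text
t: 15.08
tool_pos: [0.4785, 0.0277, 0.0982]
ee_rot: [0.669, 0.743, -0.0, -0.0]
contact_force: [-0.6, -0.1, -0.9]
grip_width: 0.0257
gripper_force: 44.7
```

>>> drive_tool(commands=[{"translation": [0.4,0,0],"turn": 0,"fingers": 20},{"translation": [0,0,0],"turn": 0,"fingers": 20}])

```text
t: 15.32
tool_pos: [0.4786, 0.028, 0.0984]
ee_rot: [0.669, 0.743, -0.0, 0.0]
contact_force: [-0.0, -2.1, -1.6]
grip_width: 0.0256
gripper_force: 44.7
```

The inward tug, the loss of lift and then zero net force mark the click. Release and rise.

>>> drive_tool(commands=[{"translation": [-0.3,0,0.6],"turn": 0,"fingers": 20},{"translation": [0,0,0],"turn": 0,"fingers": 30},{"translation": [0,0,0],"turn": 0,"fingers": 45},{"translation": [0,0,0],"turn": 0,"fingers": 55}])

```text
t: 15.82
tool_pos: [0.4788, 0.0282, 0.0979]
ee_rot: [0.669, 0.743, 0.0, -0.0]
contact_force: [-0.9, 0.2, 0.3]
grip_width: 0.0454
gripper_force: 0.0
```

>>> drive_tool(commands=[{"translation": [0,0,-10],"turn": 0,"fingers": 55},{"translation": [0,0,-40],"turn": 0,"fingers": 55},{"translation": [0,0,-50],"turn": 0,"fingers": 55},{"translation": [-50,0,-30],"turn": 0,"fingers": 30},{"translation": [-60,0,0],"turn": 0,"fingers": 10},{"translation": [-60,0,0],"turn": 0,"fingers": 0},{"translation": [-60,0,0],"turn": 0,"fingers": 0}])

```text
t: 16.7
tool_pos: [0.5031, -0.2024, 0.229]
ee_rot: [0.669, 0.743, 0.0, 0.001]
contact_force: [1.3, 0.0, 0.3]
grip_width: 0.0195
gripper_force: 0.0
```

Run:
```python
from h import *
np.set_printoptions(precision=4,suppress=True)
o=robot.get_obs();print(o['t'],o['tool_pos'],o['contact_force'],o['grip_width'],o['joint_pos'])
S={n:viewer.snapshot(n) for n in('side','top')}
for m in('rotor_grip','guard_edge','drive_face','guard_hinge'):
    a=nets.mark_of(m,S['side']);b=nets.mark_of(m,S['top'])
    print(m,a[:1],b[:1],tri(S['side'],a[0]['centre'],S['top'],b[0]['centre']) if a and b else '')
F=[cv2.resize(S['top']['frame'][170:290,200:320],(400,400),interpolation=cv2.INTER_CUBIC),cv2.resize(S['side']['frame'][180:280,235:335],(400,400),interpolation=cv2.INTER_CUBIC)]
cv2.imwrite('pics/k.png',np.hstack(F))
```

```text
16.7 [ 0.5031 -0.2024  0.229 ] [1.3195 0.0437 0.2668] 0.019498612047621464 [-0.5885  0.2519  1.5732  0.0003  1.315  -0.6939]
rotor_grip [{'centre': [285.3, 239.8], 'p': 0.97}] [{'centre': [276.3, 259.6], 'p': 0.94}] (array([0.4802, 0.0322, 0.0882]), np.float64(0.006824236017558528))
guard_edge [{'centre': [319.7, 202.1], 'p': 0.98}] [{'centre': [247.6, 191.8], 'p': 0.9}] (array([0.6004, 0.0816, 0.1447]), np.float64(0.002585250298276146))
drive_face [{'centre': [267.4, 226.3], 'p': 0.78}] [{'centre': [237.9, 264.6], 'p': 0.8}] (array([0.4667, 0.1048, 0.0957]), np.float64(0.010802059015115087))
guard_hinge [{'centre': [292.4, 241.9], 'p': 0.94}] [{'centre': [262.4, 237.2], 'p': 0.76}] (array([0.5228, 0.0681, 0.0549]), np.float64(0.018421902357228587))
```

View pics/k.png

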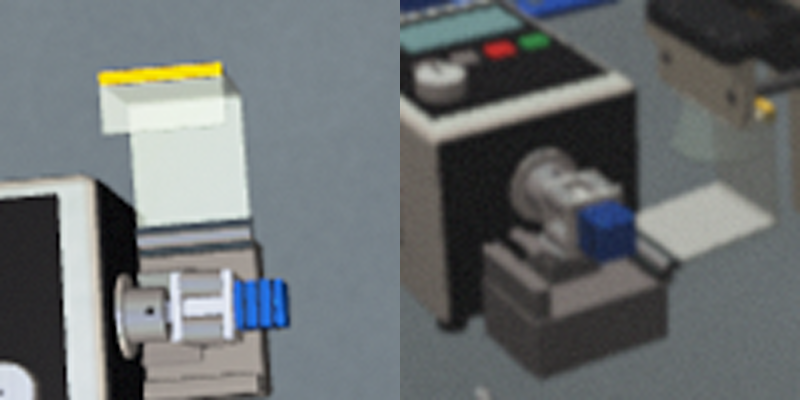

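The top view shows the rotor on the shaft with a small gap to the hub; the guard still stands open, with its strip at (160,73) in the left crop. Next I'll plan the closing arc with the closed fingertips pushing on the outside of the guard.

```bash
cat >> h.py <<'E'
H=np.array([.524,.0737,.052]); UX=np.array([-.9945,-.105,0])
def tcp_for(th,c=.065,gap=0.):
    u=c*np.cos(th)-.089*np.sin(th)-gap; z=c*np.sin(th)+.089*np.cos(th)
    return H+UX*(u-.0175)+np.array([0,0,z+.022])
E
python3 - <<'E'
from h import *
o=robot.get_obs();print(o['tool_pos'],yaw(o))
a=tcp_for(1.465,gap=.025);A=[a[0],a[1],.235];print(a)
plan(A,.105,6)
P=[tcp_for(t) for t in np.linspace(1.5,0,17)]
for t,q,p in zip(np.linspace(1.5,0,17)[1:],P,P[1:]):
    d=p-q;print(round(t,3),np.round(p,4),'tool dy,dz mm',np.round([d@-UX*1000,-d[2]*1000],1))
E
```

```text
[ 0.50298382 -0.19921477  0.22815717] 0.10701359712638442
[0.64745568 0.08673454 0.14803489]
[{"translation": [44.8, 29.0, -1.1], "turn": 0.0003}, {"translation": [44.8, 29.0, -1.1], "turn": 0.0003}, {"translation": [44.8, 29.0, -1.1], "turn": 0.0003}, {"translation": [44.8, 29.0, -1.1], "turn": 0.0003}, {"translation": [44.9, 29.0, -1.1], "turn": 0.0003}, {"translation": [44.9, 29.0, -1.1], "turn": 0.0003}]
1.406 [0.6181 0.0836 0.1527] tool dy,dz mm [-7.  -7.6]
1.312 [0.6105 0.0828 0.1596] tool dy,dz mm [-7.7 -6.9]
1.219 [0.6022 0.082  0.1657] tool dy,dz mm [-8.3 -6.1]
1.125 [0.5934 0.081  0.171 ] tool dy,dz mm [-8.9 -5.3]
1.031 [0.5841 0.08   0.1755] tool dy,dz mm [-9.3 -4.5]
0.938 [0.5745 0.079  0.1791] tool dy,dz mm [-9.7 -3.6]
0.844 [0.5646 0.078  0.1817] tool dy,dz mm [-10.   -2.7]
0.75 [0.5544 0.0769 0.1834] tool dy,dz mm [-10.2  -1.7]
0.656 [0.5442 0.0758 0.1842] tool dy,dz mm [-10.3  -0.7]
0.562 [0.5339 0.0747 0.184 ] tool dy,dz mm [-10.3   0.2]
0.469 [0.5237 0.0737 0.1828] tool dy,dz mm [-10.3   1.2]
0.375 [0.5137 0.0726 0.1806] tool dy,dz mm [-10.1   2.1]
0.281 [0.5039 0.0716 0.1775] tool dy,dz mm [-9.9  3.1]
0.188 [0.4944 0.0706 0.1736] tool dy,dz mm [-9.5  4. ]
0.094 [0.4853 0.0696 0.1687] tool dy,dz mm [-9.1  4.9]
0.0 [0.4768 0.0687 0.163 ] tool dy,dz mm [-8.6  5.7]
```

>>> drive_tool(commands=[{"translation": [45,29,-1],"turn": 0,"fingers": 0},{"translation": [45,29,-1],"turn": 0,"fingers": 0},{"translation": [45,29,-1],"turn": 0,"fingers": 0},{"translation": [45,29,-1],"turn": 0,"fingers": 0},{"translation": [45,29,-1],"turn": 0,"fingers": 0},{"translation": [45,29,-1],"turn": 0,"fingers": 0},{"translation": [0,0,0],"turn": 0,"fingers": 0}])

```text
t: 18.08
tool_pos: [0.6481, 0.0909, 0.2335]
ee_rot: [0.667, 0.745, 0.0, -0.0]
contact_force: [-0.7, -1.3, 0.6]
grip_width: 0.0004
gripper_force: 0.0
```

Run:
```python
from h import *
o=robot.get_obs();print(o['t'],o['tool_pos'],yaw(o),o['grip_width'],o['contact_force'])
plan(tcp_for(1.465,gap=.025),.105,3)
s=viewer.snapshot('side');cv2.imwrite('pics/q.png',cv2.resize(s['frame'][120:270,235:435],(800,600)))
```

```text
18.075 [0.6480588  0.09089693 0.23354841] 0.111087599444732 0.0004196798849907682 [-0.69663884 -1.34833823  0.56049771]
[{"translation": [-1.4, -0.4, 28.5], "turn": 0.002}, {"translation": [-1.4, -0.4, 28.5], "turn": 0.002}, {"translation": [-1.4, -0.3, 28.5], "turn": 0.002}]
```

View pics/q.png

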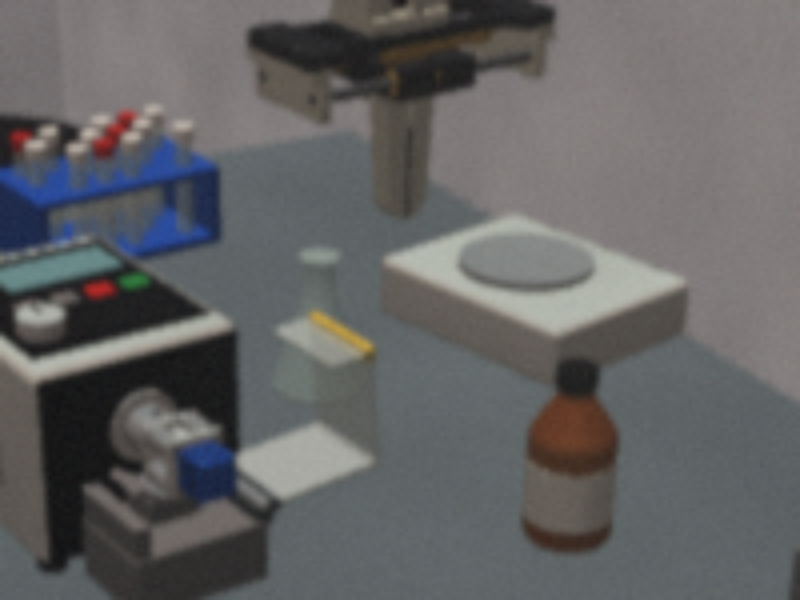

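The closed fingers hang above and outside the open guard at (400,210), and the rotor is still seated. Lower, approach and push.

>>> drive_tool(commands=[{"translation": [-1.4,0,28.5],"turn": 0.002,"fingers": 0},{"translation": [-1.4,0,28.5],"turn": 0.002,"fingers": 0},{"translation": [-1.4,0,28.5],"turn": 0.002,"fingers": 0},{"translation": [0,-6,0],"turn": 0,"fingers": 0},{"translation": [0,-6,0],"turn": 0,"fingers": 0},{"translation": [0,-6,0],"turn": 0,"fingers": 0},{"translation": [0,-6,0],"turn": 0,"fingers": 0},{"translation": [0,0,0],"turn": 0,"fingers": 0}])

```text
t: 19.12
tool_pos: [0.6239, 0.0796, 0.1491]
ee_rot: [0.671, 0.741, 0.0, 0.0]
contact_force: [0.1, -0.2, 0.0]
grip_width: 0.0005
gripper_force: 0.0
```

>>> drive_tool(commands=[{"translation": [0,-6,-5],"turn": 0,"fingers": 0},{"translation": [0,-7,-7],"turn": 0,"fingers": 0}])

```text
t: 19.38
tool_pos: [0.6111, 0.0783, 0.1607]
ee_rot: [0.671, 0.741, 0.0, 0.0]
contact_force: [0.5, -0.6, -1.5]
grip_width: 0.0006
gripper_force: 0.4
```

>>> drive_tool(commands=[{"translation": [0,-8,-6],"turn": 0,"fingers": 0},{"translation": [0,-8.5,-5.5],"turn": 0,"fingers": 0},{"translation": [0,-9,-5],"turn": 0,"fingers": 0}])

```text
t: 19.75
tool_pos: [0.5853, 0.0757, 0.1774]
ee_rot: [0.671, 0.741, 0.0, 0.0]
contact_force: [-0.2, -0.7, 0.0]
grip_width: 0.0005
gripper_force: 0.4
```

Run:
```python
from h import *
o=robot.get_obs();print(o['tool_pos'],yaw(o),o['contact_force'])
S={n:viewer.snapshot(n) for n in('side','top')}
for n in S:
    e=nets.mark_of('guard_edge',S[n])[:2];print(n,e)
    for th in(1.4,1.2,1.0,.8):
        u=.08*np.cos(th)-.089*np.sin(th);z=.08*np.sin(th)+.089*np.cos(th);print(th,proj(S[n],H+UX*u+[0,0,z]))
```

```text
[0.58529122 0.07569756 0.17736948] 0.09898388514584325 [-0.20707755 -0.73268573  0.04540131]
side [{'centre': [310.7, 195.6], 'p': 0.78}]
1.4 [319.30517831 201.80802746]
1.2 [312.82502401 198.96355304]
1.0 [305.46499303 197.79710641]
0.8 [297.51460951 198.42116112]
top [{'centre': [247.6, 209.2], 'p': 0.8}, {'centre': [257.7, 242.1], 'p': 0.25}]
1.4 [247.1926545  193.71272597]
1.2 [246.53573236 202.82761428]
1.0 [246.37660641 213.99125241]
0.8 [246.74639726 226.66414453]
```

The guard is following, now at about 1.1 rad, with little force. Continue along the arc.

>>> drive_tool(commands=[{"translation": [0,-9.7,-3],"turn": 0,"fingers": 0},{"translation": [0,-10,-2],"turn": 0,"fingers": 0},{"translation": [0,-10,-1],"turn": 0,"fingers": 0},{"translation": [0,-10,-0.5],"turn": 0,"fingers": 0},{"translation": [0,-10,0.5],"turn": 0,"fingers": 0},{"translation": [0,-10,1.5],"turn": 0,"fingers": 0}])

```text
t: 20.7
tool_pos: [0.5261, 0.0697, 0.1823]
ee_rot: [0.671, 0.741, 0.0, 0.001]
contact_force: [0.5, -0.1, 2.7]
grip_width: 0.0003
gripper_force: 1.3
```

>>> drive_tool(commands=[{"translation": [0,-10,2.5],"turn": 0,"fingers": 0},{"translation": [0,-10,3],"turn": 0,"fingers": 0},{"translation": [0,-9.5,4],"turn": 0,"fingers": 0}])

```text
t: 21.08
tool_pos: [0.4974, 0.0667, 0.1765]
ee_rot: [0.671, 0.741, 0.001, 0.002]
contact_force: [-10.8, -0.8, 40.6]
grip_width: 0.0004
gripper_force: 17.1
```

Run:
```python
from h import *
o=robot.get_obs();print(o['t'],o['tool_pos'],yaw(o),o['contact_force'])
S={n:viewer.snapshot(n) for n in('side','top')}
for n in S:
    e=nets.mark_of('guard_edge',S[n])[:2];print(n,e)
    for th in(.6,.4,.2,.1,0):
        u=.08*np.cos(th)-.089*np.sin(th);z=.08*np.sin(th)+.089*np.cos(th);print(th,proj(S[n],H+UX*u+[0,0,z]))
```

```text
21.075 [0.49740103 0.06667391 0.17651462] 0.0994639590491899 [-10.83289465  -0.77576317  40.62375756]
side [{'centre': [278.8, 207.6], 'p': 0.6}]
0.6 [289.3126832  200.86684829]
0.4 [281.23133321 205.07227913]
0.2 [273.65409312 210.87766609]
0.1 [270.17114948 214.3044145 ]
0 [266.95000211 218.02927219]
top [{'centre': [249.1, 262.4], 'p': 0.69}]
0.6 [247.63856063 240.157783  ]
0.4 [249.0066273  253.69768726]
0.2 [250.76809661 266.50443937]
0.1 [251.76296797 272.40843932]
0 [252.8138916  277.87578141]
```

The force jumped to 40 N, so back off slightly and re-read.

>>> drive_tool(commands=[{"translation": [0,0,-1.5],"turn": 0,"fingers": 0}])

```text
t: 21.4
tool_pos: [0.496, 0.0666, 0.1765]
ee_rot: [0.671, 0.741, -0.0, 0.001]
contact_force: [-7.4, -1.1, 18.0]
grip_width: 0.0004
gripper_force: 7.7
```

>>> drive_tool(commands=[{"translation": [0,0,0],"turn": 0,"fingers": 0}])

```text
t: 21.52
tool_pos: [0.4961, 0.0666, 0.1763]
ee_rot: [0.671, 0.741, -0.0, 0.001]
contact_force: [-8.6, -1.9, 26.6]
grip_width: 0.0005
gripper_force: 10.8
```

```bash
cat >> h.py <<'E'
def guard_angle():
    from scipy.optimize import minimize
    S={n:viewer.snapshot(n) for n in('side','top')}; e={}
    for n in S:
        m=nets.mark_of('guard_edge',S[n])
        if m and m[0]['p']>.4: e[n]=np.array(m[0]['centre'])
    f=lambda th,n: proj(S[n],H+UX*(.08*np.cos(th)-.089*np.sin(th))+[0,0,.08*np.sin(th)+.089*np.cos(th)])
    g=np.linspace(-.1,1.8,400)
    return {n:(round(g[np.argmin([np.linalg.norm(f(t,n)-e[n]) for t in g])],3),np.round(e[n],1)) for n in e},S
E
python3 - <<'E'
from h import *
np.set_printoptions(precision=3,suppress=True)
o=robot.get_obs();print(o['t'],o['tool_pos'],yaw(o),o['contact_force'],o['moment'])
g,S=guard_angle();print(g)
t=S['top']['frame'];hsv=cv2.cvtColor(t,cv2.COLOR_BGR2HSV);m=cv2.inRange(hsv,(20,150,120),(35,255,255))[180:300,220:290]
p=np.argwhere(m)[:,::-1]+[220,180];print('yellow',len(p),p.min(0) if len(p) else'',p.max(0) if len(p) else'',cv2.minAreaRect(p.astype(np.float32)))
for n in S: 
    a=nets.mark_of('rotor_grip',S[n])[:1];print(n,a)
E
```

```text
21.525 [0.496 0.067 0.176] 0.09944499928656077 [-8.559 -1.857 26.582] [-0.335  1.732  0.011]
{'side': (np.float64(0.333), array([278.5, 206.8])), 'top': (np.float64(0.262), array([252.1, 262.5]))}
yellow 40 [256 237] [269 261] ((264.9637145996094, 250.55575561523438), (12.579026222229004, 24.737350463867188), 14.620874404907227)
side [{'centre': [285.5, 239.7], 'p': 0.96}]
top [{'centre': [275.9, 261.0], 'p': 0.66}]
```

The force is mostly a friction jam: pressing down at a short lever while dragging the guard back. I'll move the fingers robot-ward so they push on the edge at a longer lever, then down along with it.

>>> drive_tool(commands=[{"translation": [0,-4,-1.5],"turn": 0,"fingers": 0},{"translation": [0,-7,-0.5],"turn": 0,"fingers": 0}])

```text
t: 22.08
tool_pos: [0.4852, 0.0659, 0.1752]
ee_rot: [0.671, 0.741, -0.0, -0.0]
contact_force: [1.0, 0.5, 0.2]
grip_width: 0.0006
gripper_force: 0.2
```

>>> drive_tool(commands=[{"translation": [0,-8,0],"turn": 0,"fingers": 0},{"translation": [0,-8,0],"turn": 0,"fingers": 0}])

```text
t: 22.32
tool_pos: [0.4692, 0.0643, 0.1748]
ee_rot: [0.671, 0.741, -0.0, -0.001]
contact_force: [0.2, -0.6, 0.8]
grip_width: 0.0006
gripper_force: 0.2
```

Run:
```python
from h import *
np.set_printoptions(precision=3,suppress=True)
o=robot.get_obs();print(o['t'],o['tool_pos'],yaw(o),o['contact_force'],'U',(o['tool_pos']-H)@UX)
g,S=guard_angle();print(g)
```

```text
22.325 [0.469 0.064 0.175] 0.09897503934639204 [ 0.215 -0.587  0.825] U 0.0555111288907868
{'side': (np.float64(0.186), array([272.5, 210.5]))}
```

>>> drive_tool(commands=[{"translation": [0,-6,1],"turn": 0,"fingers": 0},{"translation": [0,-6,2],"turn": 0,"fingers": 0}])

```text
t: 22.78
tool_pos: [0.4581, 0.063, 0.1722]
ee_rot: [0.671, 0.741, 0.0, 0.0]
contact_force: [0.5, -0.6, 0.2]
grip_width: 0.0007
gripper_force: 0.2
```

>>> drive_tool(commands=[{"translation": [0,-5,2],"turn": 0,"fingers": 0},{"translation": [0,-4,2],"turn": 0,"fingers": 0}])

```text
t: 23.02
tool_pos: [0.449, 0.0622, 0.1682]
ee_rot: [0.671, 0.741, -0.0, -0.0]
contact_force: [-0.4, 0.2, -0.7]
grip_width: 0.0007
gripper_force: 0.1
```

Run:
```python
from h import *
np.set_printoptions(precision=3,suppress=True)
o=robot.get_obs();print(o['t'],o['tool_pos'],yaw(o),o['contact_force'],'U',(o['tool_pos']-H)@UX)
g,S=guard_angle();print(g)
```

```text
23.025 [0.449 0.062 0.168] 0.09896354570959608 [-0.38   0.209 -0.664] U 0.07584263354103743
{'side': (np.float64(0.105), array([267.8, 211.8]))}
```

Now press the edge gently down to its stop, reading the force as it goes.

>>> drive_tool(commands=[{"translation": [0,-2,1.5],"turn": 0,"fingers": 0},{"translation": [0,-2,1.5],"turn": 0,"fingers": 0}])

```text
t: 23.48
tool_pos: [0.4454, 0.0618, 0.1653]
ee_rot: [0.671, 0.741, 0.0, 0.0]
contact_force: [0.1, -0.0, 0.2]
grip_width: 0.0005
gripper_force: 0.1
```

>>> drive_tool(commands=[{"translation": [0,-1,1],"turn": 0,"fingers": 0},{"translation": [0,-0.5,1],"turn": 0,"fingers": 0}])

```text
t: 23.72
tool_pos: [0.4433, 0.0616, 0.1633]
ee_rot: [0.671, 0.741, -0.0, -0.0]
contact_force: [-3.3, -0.5, 4.0]
grip_width: 0.0009
gripper_force: 2.0
```

>>> drive_tool(commands=[{"translation": [0,-0.5,1],"turn": 0,"fingers": 0}])

```text
t: 23.85
tool_pos: [0.4432, 0.0616, 0.1631]
ee_rot: [0.671, 0.741, -0.0, -0.0]
contact_force: [-5.0, -0.2, 13.9]
grip_width: 0.0008
gripper_force: 7.1
```

Run:
```python
from h import *
np.set_printoptions(precision=3,suppress=True)
o=robot.get_obs();print(o['t'],o['tool_pos'],yaw(o),o['contact_force'],'U',(o['tool_pos']-H)@UX)
g,S=guard_angle();print(g)
```

```text
23.85 [0.443 0.062 0.163] 0.09913685655001132 [-4.985 -0.198 13.934] U 0.08166077405060293
{'side': (np.float64(0.033), array([267.7, 216.6]))}
```

>>> drive_tool(commands=[{"translation": [0,-2,0.4],"turn": 0,"fingers": 0},{"translation": [0,0,0],"turn": 0,"fingers": 0}])

```text
t: 24.3
tool_pos: [0.443, 0.0615, 0.1632]
ee_rot: [0.671, 0.741, 0.001, 0.002]
contact_force: [1.0, 0.0, 6.3]
grip_width: 0.0006
gripper_force: 3.2
```

>>> drive_tool(commands=[{"translation": [0,0,-6],"turn": 0,"fingers": 0},{"translation": [0,0,-30],"turn": 0,"fingers": 0},{"translation": [-30,0,-30],"turn": 0,"fingers": 0},{"translation": [-60,0,-20],"turn": 0,"fingers": 0},{"translation": [-60,0,0],"turn": 0,"fingers": 0},{"translation": [-60,0,0],"turn": 0,"fingers": 0},{"translation": [0,0,0],"turn": 0,"fingers": 0}])

```text
t: 25.18
tool_pos: [0.4621, -0.1508, 0.2475]
ee_rot: [0.673, 0.739, -0.0, 0.0]
contact_force: [-0.1, 1.6, 0.2]
grip_width: 0.0003
gripper_force: 0.0
```

Run:
```python
from h import *
np.set_printoptions(precision=3,suppress=True)
o=robot.get_obs();print(o['t'],o['tool_pos'],o['contact_force'],np.abs(o['joint_velocities']).max())
for i in range(2):
    g,S=guard_angle();print(g)
    for m in('rotor_grip','spare_grip'): print(m,[nets.mark_of(m,S[n])[:1] for n in S])
# strip pixels vs expected for theta
t=cv2.inRange(cv2.cvtColor(S['top']['frame'],cv2.COLOR_BGR2HSV),(20,150,120),(35,255,255))[230:300,225:290]
p=np.argwhere(t)[:,::-1]+[225,230];print(len(p),cv2.minAreaRect(p.astype(np.float32)) if len(p) else '')
for th in(0,.04,.08,.12):
    print(th,[proj(S['top'],H+UX*(.08*np.cos(th)-.089*np.sin(th))+[0,0,.08*np.sin(th)+.089*np.cos(th)]+k*np.array([.105,-.9945,0])) for k in(-.034,.034)])
```

```text
25.175 [ 0.462 -0.151  0.247] [-0.136  1.608  0.178] 0.0699182395811821
{'side': (np.float64(-0.033), array([264.1, 217.9])), 'top': (np.float64(-0.095), array([254.2, 282.6]))}
rotor_grip [[{'centre': [287.3, 238.3], 'p': 0.84}], [{'centre': [278.8, 260.7], 'p': 0.74}]]
spare_grip [[{'centre': [391.0, 297.8], 'p': 0.94}], [{'centre': [302.2, 153.8], 'p': 0.35}]]
{'side': (np.float64(0.005), array([266.6, 217.5])), 'top': (np.float64(-0.038), array([252.9, 279.8]))}
rotor_grip [[{'centre': [285.2, 238.7], 'p': 0.81}], [{'centre': [277.9, 260.6], 'p': 0.81}]]
spare_grip [[{'centre': [391.5, 296.4], 'p': 0.95}], []]
201 ((253.00001525878906, 277.50006103515625), (5.314911365509033, 38.11787796020508), 85.2363510131836)
0 [array([233.92 , 279.491]), array([271.711, 276.261])]
0.04 [array([233.433, 277.366]), array([271.346, 274.125])]
0.08 [array([232.957, 275.165]), array([270.985, 271.913])]
0.12 [array([232.492, 272.891]), array([270.629, 269.63 ])]
```

The strip's centre at (253, 277.5) matches the fully shut prediction of (252.8, 277.9), and the rotor is unmoved. Handing in.

>>> drive_tool(commands=[{"translation": [0,0,0],"turn": 0,"fingers": 0},{"translation": [0,0,0],"turn": 0,"fingers": 0}])

```text
t: 26.22
tool_pos: [0.4621, -0.1469, 0.2477]
ee_rot: [0.671, 0.741, -0.0, -0.0]
contact_force: [0.4, -0.4, -0.6]
grip_width: 0.0003
gripper_force: 0.0
```

```bash
python3 -c "
from station import hand_in
print(hand_in())"
```

```text
the job is handed in; nothing more can be done
None
```

I handed the job in at about 26 s with the rotor clicked onto the shaft and released and the guard shut; the hand-in gave no verdict, and the wrist force briefly reached about 41 N while the fingertips were pushing the guard.

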